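# Wipe the brass chips off the bearing inspection plate

### The job

Pick up the scraper block and with it wipe all five brass chips off the inspection plate into the blue catch tray, without touching the chips with the gripper and without shifting the bearing that lies on the plate. Then stand the scraper upright on the yellow pad, and leave everything else on the bench alone.

Things in the scene. Friction and masses are not known exactly. Their poses are not given: they have to be found in the camera images.
- plate: fixed dark steel inspection plate on a plinth, top face 230 mm (its x) x 260 mm (its y), 42 mm above the bench; origin under its centre at bench level; no rim, and its two 230 mm edges (at y = +130 and -130 mm) each overhang a tray by 10 mm
- catch_tray: fixed blue empty open catch tray, 230 (x) x 110 (y) x 26 mm tall, 4 mm walls, tucked 10 mm under one 230 mm edge of the plate (either side), its rim 2 mm below the slab; origin at the centre of its underside, axes parallel to the plate's
- parts_tray: fixed white tray of the same size holding bearings, under the other 230 mm edge of the plate; not for chips; origin at the centre of its underside
- scraper: scraper block, standing upright: steel block 22 mm (its x) x 56 mm (its y) x 24 mm tall with a rubber foot, and on it an orange upright handle 22 mm (x) x 38 mm (y) from 24 to 85 mm height; origin at the centre of its foot; 180 g; the 56 mm wide faces (+x and -x, alike) do the wiping
- pad: fixed yellow parking pad for the scraper, 100 (x) x 90 (y) x 3 mm; origin at the centre of its underside
- bearing: loose bearing under inspection lying near the middle of the plate, 47 mm across, 14 mm tall; origin at the centre of its underside
- chip1: one of five loose brass chips on the plate, about 15 x 12 x 8 mm, 12 g; origin at the centre of its underside
- chip2: one of five loose brass chips on the plate, about 15 x 12 x 8 mm, 12 g; origin at the centre of its underside
- chip3: one of five loose brass chips on the plate, about 15 x 12 x 8 mm, 12 g; origin at the centre of its underside
- chip4: one of five loose brass chips on the plate, about 15 x 12 x 8 mm, 12 g; origin at the centre of its underside
- chip5: one of five loose brass chips on the plate, about 15 x 12 x 8 mm, 12 g; origin at the centre of its underside
- oil: green oil bottle, 42 mm across, 110 mm tall, standing on the bench; origin at its underside; bystander
- jar: amber jar, 48 mm across, 75 mm tall, standing on the bench; origin at its underside; bystander
- loose_a: spare bearing lying on the bench, 47 mm across, 14 mm tall; origin at its underside; bystander
- loose_b: spare bearing lying on the bench, 52 mm across, 15 mm tall; origin at its underside; bystander
- brush: brush lying on the bench beyond the plate, 170 mm long along its x; origin at its underside; bystander
- driver: screwdriver lying on the bench beyond the plate, 170 mm long along its x; origin at its underside; bystander

How it is judged:
By the outcome, as a careful person would: the job done as asked, in the order asked, and still so for the second after the job is handed in, with the robot touching nothing.
It also fails if it takes over 67 s, if anything falls off the work surface, if the arm or the gripper's body presses on something with over 40 N, if the wrist force passes 120 N, or if a joint passes its speed limit or range.

### The arm

A 6-joint arm with a two-finger parallel gripper is mounted at the origin on the work surface. World frame = base frame: x ahead of the robot, y to its left, z up, the work surface at z = 0. Lengths are in m, angles in rad, forces in N, time in s.
With the tool pointing down it reaches from about 0.375 to 0.925 m from the base axis. Payload 5.7 kg.
Tool frame: the origin (TCP) lies midway between the tips of the shut fingers; the grasp point (between the pads) lies 19 mm behind it; z points along the fingers, y is the line along which they close (so a half turn about z gives the same grasp; the last joint's range is limited). The gripper opens to 88 mm and grips with 3 to 60 N. Pads are 20 mm wide; open, the fingers measure 115 mm over their backs; the gripper's body (75 mm by 178 mm) begins 61 mm behind the grasp point.
Start: joints at [-1.215, 0.359, 1.51, -0, 1.272, -0.115], TCP at [0.272, -0.535, 0.223] pointing down, gripper open.
Joint ranges: [-2.97, 2.97], [-1.01, 2.36], [0.21, 2.38], [-0.96, 4.11], [0.2, 2.71], [-2.98, 2.98]. Speed limits (rad/s): [2.39, 2.39, 3.14, 3.14, 3.14, 3.14].

### API

Orientations are given as a unit quaternion [x, y, z, w].
In Python, from bench import move_ptp, servo_line, goto_joints, move_gripper, sleep, inverse_kinematics, capture, PlanningError, close_job, spot_in, silhouettes, current_clock, current_joint_pos, current_qvel, current_joint_torque, current_position, current_orientation, current_force, current_torque, current_finger_gap, current_grip_force gives the robot as it stands. Calls block until the motion is done:
- move_ptp(position, orientation): joint-space move of the TCP to a pose.
- servo_line(position, orientation=None, rate=0.15, contact_N=None): straight line of the TCP; orientation=None keeps the orientation; rate is the mean speed in m/s. With contact_N (N) it stops when the force on the tool has changed by that much, and returns True; else False.
- goto_joints(angles): joint-space move.
- move_gripper(opening): finger opening in m; the grip force is fixed at half the most; returns when the fingers have stopped.
- sleep(seconds).
- inverse_kinematics(position, orientation): joint angles nearest the present ones, or None.
- capture(name): name is "side" or "top"; returns a dict with "image" (384x512x3 uint8, blue, green, red), "range_z" (384x512 float32, m along the optical axis (not along the pixel's ray), 0 where there is no reading), "intrinsics" (3x3 intrinsics, pixels), "k1" (the pictures are not rectified: a ray, as slopes to the right and down, at radius r is drawn at 1 + k1 r^2 times it, then the intrinsics apply), "R" (3x3) and "t" (3): a world point X has camera coordinates R X + t. Camera axes: x right, y down, z forward; pixel columns grow to the right and rows downward; lengths in m; the calibration is good to about 2 mm. A picture is of the moment at which its call begins.
A pose or a line that the arm cannot do raises PlanningError and nothing moves.
- close_job(): hands the job in; it is judged then, once.
Trained networks look in the newest picture that a camera, given by its name, has taken for a name from the list of things; names that differ only in an ending like _2 or _b are one class to them, and where a whole thing is asked for, a point or a joint stands for the part that bears it (a point fixed in the world has none). Each returns a list of dicts, best first, with "conf" (0 to 1); they miss things now and then, are a little off and sometimes report something else, mostly with a low value. They report only what shows in the picture. A call takes as long as a camera call.
- spot_in(camera, query): "xy" ([column, row] in pixels, amid what is visible of it).
- silhouettes(camera, query): "region" (384x512 bool, what is visible of it) and "xy" ([column, row] in pixels, amid what is visible of it).
Readings, each from a call of its own:
- current_clock(): time.
- current_joint_pos(): joint angles.
- current_qvel(): joint speeds.
- current_joint_torque(): joint torques, N m.
- current_position(): TCP position.
- current_orientation(): TCP orientation.
- current_force(): force on the tool from outside, world axes, zero at the start.
- current_torque(): the same for the moment, N m.
- current_finger_gap(): finger opening in m.
- current_grip_force(): force on a finger pad.
Only numpy, scipy, OpenCV 4.12 (cv2) and the standard library are available. Lean on these libraries where they do the work, as an engineer would, in place of code of your own. Each camera call takes 0.05 s, during which the arm holds its last target. There are 200 camera calls.

## Working session

There is one attempt and no reset: what is moved stays moved. The work goes in short steps, each a Python script; the robot and the scene stay as the last script left them, time stands still between calls to the robot, and variables do not carry over. Pictures are saved under pics/ and viewed, at most 10 in all, crops included, and the job is handed in when it is done.

```bash
mkdir -p pics; ls
cat > h.py <<'E'
import numpy as np, cv2
from bench import *
from scipy.spatial.transform import Rotation as Ro
def world(c, uv, z=None):
    """pixels (N,2) -> world; from depth, or on the plane of height z"""
    uv=np.atleast_2d(np.asarray(uv,float)); K=c["intrinsics"]
    d=(uv-[K[0,2],K[1,2]])/[K[0,0],K[1,1]]; s=d.copy()
    for _ in range(20): s=d/(1+c["k1"]*(s**2).sum(1,keepdims=True))
    ray=np.c_[s,np.ones(len(s))]
    R=np.array(c["R"]);t=np.array(c["t"])
    if z is None:
        i=np.round(uv).astype(int); zz=c["range_z"][i[:,1],i[:,0]]
        return (ray*zz[:,None]-t)@R
    o=-R.T@t; w=ray@R
    return o+w*((z-o[2])/w[:,2])[:,None]
def down(yaw):
    """tool pointing down, its y (closing) axis at angle yaw from world y"""
    return (Ro.from_euler('z',yaw)*Ro.from_euler('x',np.pi)).as_quat()
E
cat > look.py <<'E'
from h import *
for cam in ("top","side"):
    c=capture(cam); cv2.imwrite(f"pics/{cam}0.png",c["image"])
    print(cam,np.round(-np.array(c["R"]).T@c["t"],3),c["k1"])
    for q in "plate catch_tray parts_tray scraper pad bearing chip1 oil jar loose_a brush driver".split():
        for s in silhouettes(cam,q)[:8]:
            if s["conf"]<.3: continue
            v,u=np.nonzero(s["region"]); P=world(c,np.c_[u,v]); ok=c["range_z"][v,u]>0; P=P[ok]
            if len(P)<4: print(q,s["conf"],s["xy"],"few");continue
            zt=np.percentile(P[:,2],90); T=P[P[:,2]>zt-.006]
            r=cv2.minAreaRect((T[:,:2]*1000).astype(np.float32))
            print(q,round(s["conf"],2),np.round(s["xy"]),len(P),"med",np.round(np.median(T,0),3),"ztop",round(zt,3),"rect",np.round(r[0]),np.round(r[1]),round(r[2],1))
print(current_clock(),current_orientation(),current_position())
E
python3 look.py
```

```text
pics
top [ 0.428 -0.004  1.093] 0.035442450130415686
plate 0.6 [256. 206.] 7249 med [0.541 0.022 0.043] ztop 0.045 rect [546.  24.] [233. 262.] 2.8
catch_tray 0.72 [192. 202.] 2692 med [0.539 0.247 0.024] ztop 0.015 rect [537. 204.] [232. 101.] 3.1
parts_tray 0.87 [320. 200.] 2800 med [ 0.538 -0.159  0.022] ztop 0.024 rect [ 555. -156.] [232. 102.] 2.6
scraper 0.79 [139. 214.] 222 med [0.492 0.347 0.085] ztop 0.087 rect [492. 348.] [37. 21.] 73.6
pad 0.69 [393. 222.] 1091 med [ 0.497 -0.366  0.004] ztop 0.006 rect [ 498. -366.] [98. 91.] 1.4
pad 0.65 [258. 203.] 7316 med [0.541 0.022 0.043] ztop 0.045 rect [546.  24.] [233. 262.] 2.8
bearing 0.53 [253. 193.] 226 med [0.56  0.028 0.058] ztop 0.06 rect [560.  28.] [43. 45.] 0.8
chip1 0.47 [322. 200.] 2769 med [ 0.538 -0.159  0.022] ztop 0.024 rect [ 555. -158.] [232.  98.] 2.4
oil 0.51 [387. 163.] 300 med [ 0.657 -0.347  0.111] ztop 0.11 rect [ 657. -348.] [20. 15.] 27.1
jar 0.91 [146. 154.] 294 med [0.671 0.337 0.076] ztop 0.077 rect [672. 337.] [38. 39.] 47.1
loose_a 0.84 [163. 252.] 265 med [0.394 0.282 0.016] ztop 0.018 rect [395. 
[... 1608 characters left out ...]
 45.] 88.1
jar 0.92 [120. 277.] 869 med [0.67  0.339 0.075] ztop 0.075 rect [671. 339.] [42. 42.] 25.5
loose_a 0.8 [388. 191.] 271 med [ 0.392 -0.271  0.014] ztop 0.016 rect [ 393. -275.] [45. 49.] 1.0
loose_a 0.66 [244. 352.] 643 med [0.394 0.283 0.015] ztop 0.017 rect [394. 282.] [49. 51.] 23.0
brush 0.69 [162. 210.] 719 med [0.768 0.158 0.018] ztop 0.02 rect [793. 156.] [ 41. 166.] 90.0
brush 0.37 [322. 184.] 2253 med [ 0.529 -0.171  0.021] ztop 0.024 rect [ 553. -155.] [235. 111.] 0.4
driver 0.87 [234. 141.] 246 med [ 0.829 -0.139  0.023] ztop 0.025 rect [ 828. -141.] [85. 23.] 1.4
1.3 [ 9.72416622e-01  2.33250745e-01 -1.82559445e-05 -5.80843663e-05] [ 0.27215305 -0.53468449  0.22260714]
```

```bash
cat > chips.py <<'E'
from h import *
import sys
C=np.array([.5455,.024]); a=np.radians(2.8)
ex=np.array([np.cos(a),np.sin(a)]); ey=np.array([-ex[1],ex[0]])
def P2(p): return np.c_[(p[:,:2]-C)@ex,(p[:,:2]-C)@ey]
def find(tag=None):
    for cam in ("top","side"):
        c=capture(cam); v,u=np.mgrid[0:384,0:512]; uv=np.c_[u.ravel(),v.ravel()]
        W=world(c,uv); q=P2(W); 
        m=(abs(q[:,0])<.118)&(abs(q[:,1])<.133)&(W[:,2]>.0455)&(W[:,2]<.066)&(c["range_z"].ravel()>0)
        n,l,st,ce=cv2.connectedComponentsWithStats(m.reshape(384,512).astype(np.uint8))
        for i in range(1,n):
            if st[i,4]<8: continue
            k=(l==i).ravel(); r=cv2.minAreaRect((q[k]*1000).astype(np.float32))
            print(cam,"px",np.round(ce[i]),st[i,4],"plate mm",np.round(r[0]),np.round(r[1]),round(r[2]),"z",round(np.percentile(W[k,2],80),3))
        if tag: cv2.imwrite(f"pics/{cam}{tag}.png",c["image"])
        if tag:
            n=400; g=np.mgrid[0:2*n//1,0:2]
    return
if __name__=="__main__": find()
E
python3 chips.py; python3 -c "
import cv2,numpy as np
a=cv2.imread('pics/top0.png')[80:290,100:420];b=cv2.imread('pics/side0.png')[100:370,100:420]
cv2.imwrite('pics/a.png',np.vstack([cv2.resize(a[60:160,80:240],(480,300),interpolation=2),cv2.resize(b[50:180,90:270],(480,300))]))"
```

```text
top px [238. 176.] 24 plate mm [69. 48.] [16. 13.] 32 z 0.052
top px [254. 195.] 225 plate mm [14.  4.] [46. 47.] 20 z 0.059
top px [223. 202.] 25 plate mm [-5. 90.] [12. 18.] 77 z 0.052
top px [289. 201.] 25 plate mm [ -5. -95.] [11. 17.] 88 z 0.052
top px [232. 224.] 27 plate mm [-65.  65.] [11. 18.] 48 z 0.052
top px [277. 230.] 27 plate mm [-85. -59.] [16. 12.] 44 z 0.052
side px [296. 195.] 31 plate mm [ -8. -92.] [14. 16.] 74 z 0.051
side px [265. 215.] 310 plate mm [12.  5.] [45. 48.] 6 z 0.057
side px [235. 216.] 35 plate mm [65. 48.] [15. 13.] 16 z 0.05
side px [317. 219.] 33 plate mm [-86. -57.] [16. 12.] 29 z 0.051
side px [248. 244.] 39 plate mm [-7. 92.] [11. 17.] 72 z 0.05
side px [278. 249.] 39 plate mm [-66.  65.] [11. 18.] 59 z 0.051
```

View pics/a.png

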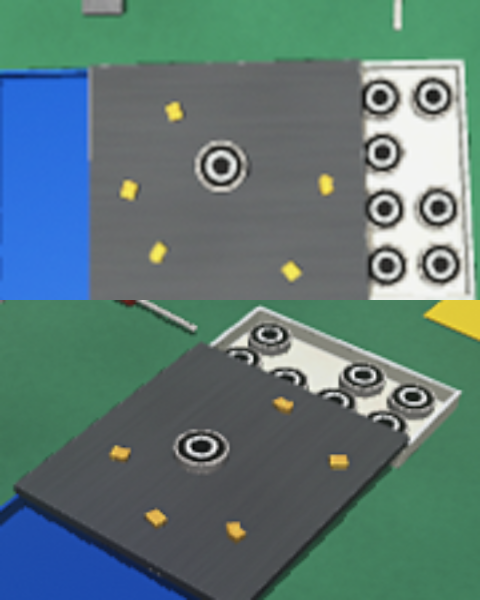

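View pics/side0.png

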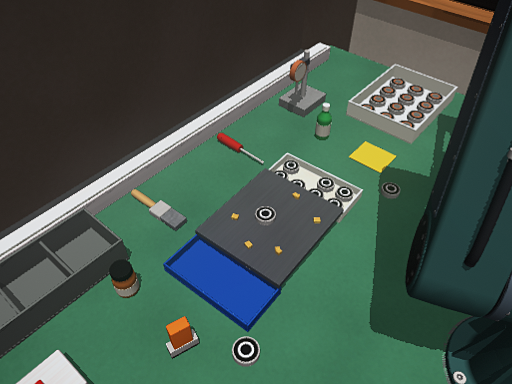

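```bash
cat > pick.py <<'E'
from h import *
c=capture("top"); s=silhouettes("top","scraper")[0]
v,u=np.nonzero(s["region"]); P=world(c,np.c_[u,v]); P=P[(c["range_z"][v,u]>0)&(P[:,2]>.078)]
d=P[:,:2]-P[:,:2].mean(0); w,V=np.linalg.eigh(d.T@d); ya=np.degrees(np.arctan2(V[1,1],V[0,1]))%180
print("long axis",ya,P.mean(0))
yaw=np.radians(ya)        # closing line = yaw+90 = scraper x
q=down(yaw); x,y=.492,.3485
move_ptp([x,y,.16],q); print(current_clock(),current_joint_pos())
print(servo_line([x,y,.045],q,rate=.15,contact_N=8))
move_gripper(0.0); print("gap",current_finger_gap(),current_grip_force(),current_position(),current_clock())
if .018<current_finger_gap()<.027:
    servo_line([x,y,.16],q,rate=.15)
    print("gap",current_finger_gap(),current_clock())
E
python3 pick.py
```

```text
long axis 90.0 [nan nan nan]
4.6917 [ 5.00542171e-01  4.23621176e-01  1.57555756e+00 -2.64637584e-04
  1.14223617e+00  5.01719826e-01]
False
gap 0.02185465010033829 29.926271438598633 [0.49197822 0.3484769  0.04496517] 6.6333
gap 0.02194409386044299 7.55pick.py:4: RuntimeWarning: Mean of empty slice.
  d=P[:,:2]-P[:,:2].mean(0); w,V=np.linalg.eigh(d.T@d); ya=np.degrees(np.arctan2(V[1,1],V[0,1]))%180
  ret = um.true_divide(
pick.py:5: RuntimeWarning: Mean of empty slice.
  print("long axis",ya,P.mean(0))
```

The network's top hit missed and the yaw fell back to 90°. A 21.9 mm gap says the block turned flush into the pads, so I'll check with a picture.

```bash
python3 -c "
from h import *
c=capture('side'); cv2.imwrite('pics/b.png',cv2.resize(c['image'][150:384,60:360],(750,585)))
v,u=np.mgrid[0:384,0:512]; uv=np.c_[u.ravel(),v.ravel()]; W=world(c,uv); I=c['image'].reshape(-1,3).astype(int)
m=(np.linalg.norm(W[:,:2]-[.492,.349],axis=1)<.06)&(W[:,2]>.105)&(W[:,2]<.137)&(c['range_z'].ravel()>0)
r=cv2.minAreaRect((W[m][:,:2]*1000).astype(np.float32)); print(m.sum(),r, W[m].min(0),W[m].max(0))
"
```

```text
187 ((491.4649658203125, 360.393798828125), (23.1669979095459, 32.628421783447266), 0.07523159682750702) [0.47986739 0.34406798 0.11238283] [0.5030414  0.37670403 0.13691785]
```

View pics/b.png

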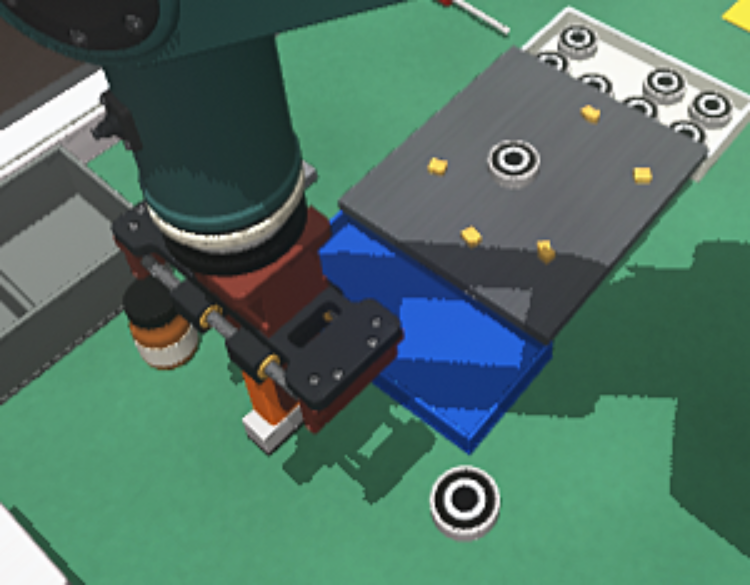

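```bash
cat > w.py <<'E'
from h import *
from chips import C,ex,ey,find
Z=.0885; U=.128
def pt(x,y,z): p=C+ex*x/1000+ey*y/1000; return [p[0],p[1],z]
def stroke(a,b,yaw,rate=.13):
    q=down(np.radians(yaw+2.8))
    move_ptp(pt(*a,U),q)
    servo_line(pt(*a,Z),q,rate=.1); f0=current_force()
    servo_line(pt(*b,Z),q,rate=rate); print("df",np.round(current_force()-f0,2),current_clock(),current_finger_gap())
    servo_line(pt(*b,U),q,rate=.2)
E
python3 - <<'E'
from w import *
servo_line(pt(60,-98,.16),down(np.radians(92.8)),rate=.35)
stroke((26,-98),(-41,-98),90,.1)
move_ptp(pt(-73,-122,U),down(np.radians(2.8)))
c=capture("side"); cv2.imwrite("pics/c.png",cv2.resize(c["image"][130:300,180:380],(680,578)))
find(); print(current_clock())
E
```

```text
df [ 0.8  -0.89  0.98] 10.6583 0.021937171042388137
top px [238. 176.] 22 plate mm [68. 47.] [14. 11.] 17 z 0.054
top px [254. 195.] 224 plate mm [13.  5.] [48. 49.] 16 z 0.059
top px [223. 203.] 27 plate mm [-5. 90.] [20. 13.] 12 z 0.052
top px [233. 224.] 25 plate mm [-64.  64.] [14. 16.] 26 z 0.051
side px [316. 205.] 32 plate mm [-61. -93.] [16. 13.] 29 z 0.051
side px [265. 215.] 310 plate mm [12.  6.] [45. 47.] 38 z 0.057
side px [235. 216.] 36 plate mm [66. 48.] [15. 14.] 20 z 0.051
side px [317. 219.] 34 plate mm [-86. -57.] [16. 12.] 27 z 0.05
side px [248. 244.] 41 plate mm [-8. 92.] [12. 14.] 76 z 0.05
side px [278. 249.] 40 plate mm [-67.  66.] [11. 19.] 58 z 0.051
12.5083
```

View pics/c.png

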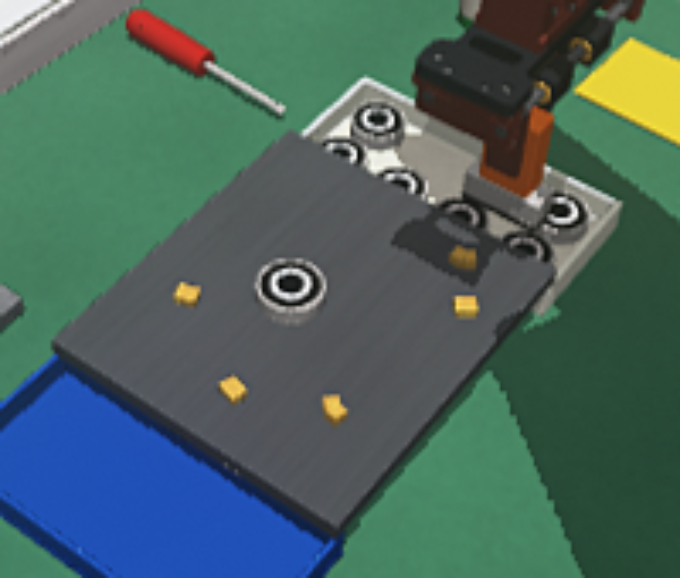

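Chip C now sits at plate (-61,-93), exactly as planned, and the bearing is unmoved. Next come the three wipes toward the blue tray. I have time to spare, so I'll pause to check after the first.

Run:
```python
from w import *
stroke((-73,-122),(-73,135),0,.13)
servo_line(pt(-40,40,.16),None,rate=.25)
c=capture("side"); cv2.imwrite("pics/d.png",cv2.resize(c["image"][150:350,150:380],(690,600)))
find(); print(current_clock())
```

```text
df [ 0.92 -0.1  -0.09] 15.425 0.02185164195202982
side px [262. 216.] 172 plate mm [15. 13.] [30. 48.] 70 z 0.057
side px [235. 216.] 35 plate mm [65. 49.] [14. 13.] 16 z 0.051
side px [248. 244.] 40 plate mm [-8. 91.] [12. 15.] 72 z 0.05
16.5
```

View pics/d.png

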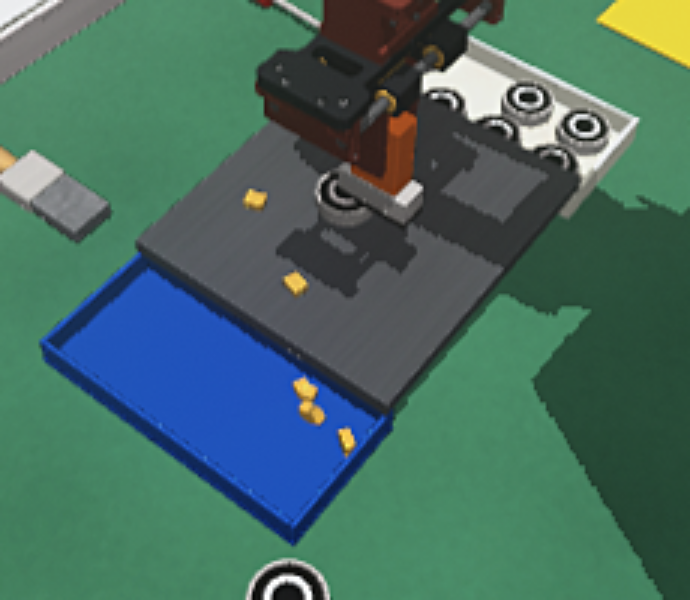

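Run:
```python
from w import *
stroke((-8,63),(-8,135),0,.12)
stroke((72,20),(72,135),0,.12)
q=down(np.radians(2.8))
servo_line(pt(40,90,.2),q,rate=.25)
move_ptp([.497,-.366,.2],q)
c=capture("side"); cv2.imwrite("pics/e.png",cv2.resize(c["image"][130:350,140:400],(709,600)))
find(); print(current_clock(),current_finger_gap())
```

```text
df [ 0.35  0.33 -0.68] 18.1083 0.02192145985204328
df [ 0.8  -1.22 -0.87] 20.725 0.021949369810693113
top px [254. 195.] 229 plate mm [18.  4.] [51. 47.] 23 z 0.059
side px [265. 215.] 310 plate mm [12.  6.] [47. 47.] 67 z 0.057
23.525 0.02179313407554818
```

View pics/e.png

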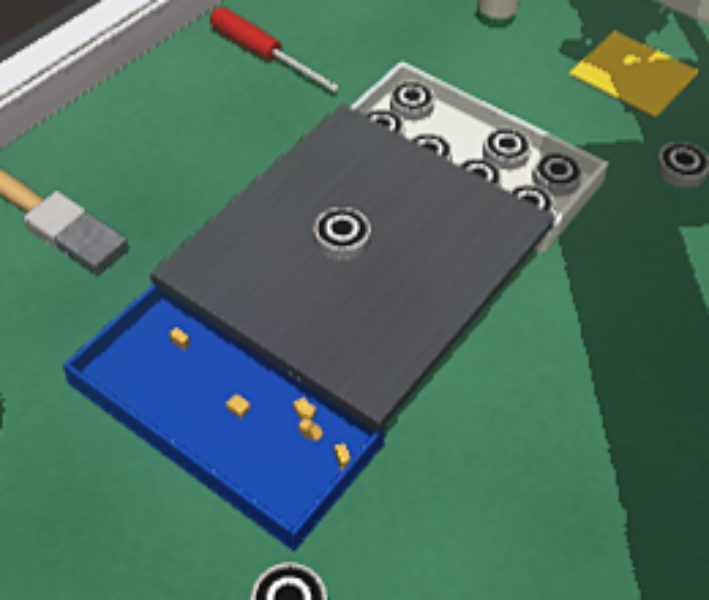

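All five chips lie in the blue tray, around crop pixels (179,337), (237,404), (305,408), (311,430) and (342,455). The bearing sits untouched at (342,230), so I'll park the scraper.

Run:
```python
from w import *
q=down(np.radians(2.8)); x,y=.497,-.366
servo_line([x,y,.065],q,rate=.2)
print(servo_line([x,y,.0475],q,rate=.04,contact_N=3),current_position())
move_gripper(.06); sleep(.2)
servo_line([x,y,.17],q,rate=.15)
move_ptp([.42,-.05,.30],down(np.radians(60)))
c=capture("side"); cv2.imwrite("pics/f.png",c["image"])
v,u=np.mgrid[0:384,0:512]
for cam in("top","side"):
    c=capture(cam); W=world(c,np.c_[u.ravel(),v.ravel()]); m=(np.linalg.norm(W[:,:2]-[x,y],axis=1)<.06)&(W[:,2]>.07)&(W[:,2]<.12)&(c['range_z'].ravel()>0)
    print(cam,m.sum(),m.sum() and (W[m].mean(0),W[m].max(0)))
print(current_clock(),current_force())
```

```text
True [ 0.49692306 -0.36592001  0.04741228]
top 148 (array([ 0.49798695, -0.36252124,  0.08651537]), array([ 0.51689575, -0.35176318,  0.09452531]))
side 104 (array([ 0.48925739, -0.36128285,  0.0826178 ]), array([ 0.50445092, -0.35107597,  0.09047285]))
28.2167 [ 0.75825983  0.34271772 -0.2432382 ]
```

View pics/f.png

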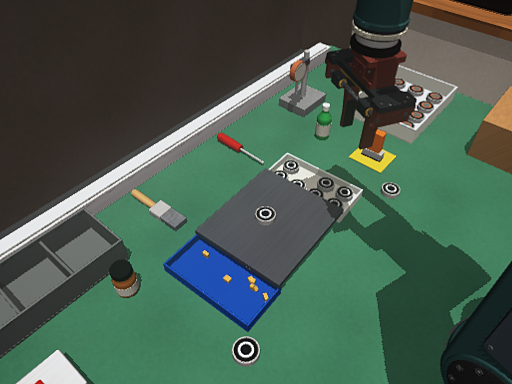

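The scraper stands upright on the yellow pad around pixel (377,147), with its top near 88 mm. The gripper is clear of it and nothing else has moved.

```bash
python3 -c "
from bench import *
print(close_job())"
```

```text
the job is handed in; nothing more can be done
None
```

The job is handed in at about 28 s of the 67 s limit: all five chips are in the blue tray, the bearing is unmoved within measurement accuracy, and the scraper stands upright on the yellow pad.

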